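# Clear the fitting pile on the audiologist's desk

### The arm

A 6-joint arm with a two-finger parallel gripper is mounted at the origin on the work surface. World frame = base frame: x ahead of the robot, y to its left, z up, the work surface at z = 0. Lengths are in mm, angles in rad, forces in N, time in s.
With the tool pointing down it reaches from about 300 to 775 mm from the base axis. Payload 14.6 kg.
Tool frame: the origin (TCP) lies between the finger pads; the fingertips stand 19 mm ahead of it and the grasp point (between the pads) is the TCP; z points along the fingers, y is the line along which they close (so a half turn about z gives the same grasp; the last joint's range is limited). The gripper opens to 85 mm and grips with 20 to 120 N. Pads are 22 mm wide; open, the fingers measure 114 mm over their backs; the gripper's body (76 mm by 85 mm) begins 54 mm behind the grasp point. The pads swing forward as they close: fully open they stand 13 mm farther back than shut.
Start: joints at [-1.3, 0.3, 1.521, -0, 1.321, -0.067], TCP at [182.27, -518.91, 250.281] pointing down, gripper open.
Joint ranges: [-3.03, 3.03], [-0.79, 2.21], [0.23, 2.52], [-1.04, 4.18], [0, 3.07], [-2.55, 2.55]. Speed limits (rad/s): [2.22, 2.22, 2.57, 3.14, 3.14, 3.14].

### API

Orientations are given as a unit quaternion [w, x, y, z].
In Python, from station import env, snapshot, job gives the robot as it stands.
- The arm moves only by the shell command python3 -m crank 'ROWS' [OPENING] [FORCE]. ROWS is JSON, a list of rows, each a list of 2 entries, a list of its own where there are three numbers: the shift along the world's x, y, z in m, then the turn about the world's z in degrees. In form: [[[tx, ty, tz], turn], ...]. A call has 1 to 20 rows; each row is the pose to reach, as a shift and turn from the pose commanded when the call began; what a row does not reach only later rows make up. A row lasts 1/8 s, in which the tool goes at most 62.5 mm and 10.7 degrees, less where a joint would pass 70% of its speed; a pose out of reach is approached as far as the arm can. A call with a gripper value outside its range is refused whole. OPENING is the opening in per cent of the stroke, from 0 (shut) to 100 (fully open), set as the call begins (- or left out, the last holds). The fingers move at their own pace and stop on an object; FORCE is the grip in N (left out, the last holds). Time passes only in rows, so rows that repeat a pose let the fingers close. It gives the time, the measured TCP pose, the force, the opening and the grip force at its end, in the units of the state.
- env.state(): the state, without advancing time (a new reading comes with each control period).
- snapshot(name): name is "scene" or "top"; returns a dict with "image" (420x560x3 uint8, red, green, blue), "K" (3x3 intrinsics, pixels), "k1" (the pictures are not rectified: a ray, as slopes to the right and down, at radius r is drawn at 1 + k1 r^2 times it, then the intrinsics apply), "R" (3x3) and "t" (3): a world point X has camera coordinates R X + t. Camera axes: x right, y down, z forward; pixel columns grow to the right and rows downward; lengths in mm; the calibration is good to about 2 mm. A picture is of the moment at which its call begins. There is no depth.
- job.finish_job(): hands the job in; it is judged then, once.
The state is a dict: "time": time; "joint_pos": joint angles; "joint_vel": joint speeds; "effort": joint torques, N m; "tool_pos": TCP position; "tcp_rot": TCP orientation; "wrist_force": force on the tool from outside, world axes, zero at the start; "ft_torque": the same for the moment, N m; "width": opening from 0.0 (shut) to 1.0 (fully open); "finger_force": force on a finger pad.
Only numpy, scipy, OpenCV 4.12 (cv2) and the standard library are available. Lean on these libraries where they do the work, as an engineer would, in place of code of your own. Each camera call takes 0.05 s, during which the arm holds its last target. There are 200 camera calls.

### The job

Take the pile left after a hearing-aid fitting apart and put each thing in its own place: the small pot in the small round dish, the wide tin in the wide round dish, the case flat in the rectangular tray, and the grey interface box, which is the bottom of the pile, slid straight under the low white shelf until it is fully in, against the back. Do not tip any of them over, and leave the toy figure and the toy truck standing where they are.

Things in the scene. Friction and masses are not known exactly. Their poses are not given: they have to be found in the camera images.
- interface: Hearing-aid fitting interface, bottom of the pile: flat grey plastic box, 150 mm long (x) x 60 wide (y) x 30 high, about 0.3 kg, loose; three sockets in one short end (either end may go in first). Case and wide tin stand on it, one over each half, about 38 mm from its middle; which is at which end varies. Origin: centre of its underside.
- tin: Wide tin of ear tips: a flat round aluminium tin, closed, 52 mm in diameter, 24 mm high, about 80 g, standing on the interface box. Origin: centre of its underside, z up.
- case: Hearing-aid case: a closed black box 56 mm long (its x) x 42 mm wide (its y) x 24 mm high, about 70 g, lying on the interface box, its length nearly along the box's length. The small pot stands on it. Origin: centre of its underside, z up.
- pot: Small battery pot: a closed, slim round plastic pot 30 mm in diameter, 38 mm high, about 50 g, standing on the case on top of the pile. Origin: centre of its underside, z up.
- wide_dish: Place of the wide tin: the larger round white china dish, fixed to the desk, outside diameter 84 mm, inside 74 mm, floor 4 mm above the desk, rim 10 mm above the desk. Origin: its centre, at desk level.
- small_dish: Place of the small pot: the smaller round white china dish, fixed to the desk, outside diameter 58 mm, inside 48 mm, floor 4 mm above the desk, rim 10 mm above the desk. Origin: its centre, at desk level.
- case_tray: Place of the case: a shallow rectangular white china tray, fixed to the desk, outside 94 mm long (its x) x 68 mm wide (its y), inside 86 x 60 mm, floor 4 mm above the desk, rim 10 mm above the desk; the case fits only lengthwise. Origin: its centre, at desk level.
- low_shelf: Place of the interface: low white shelf, fixed, 110 mm wide (y). Bay under it, open towards the robot (-x): 76 mm wide, 38 high, desk as floor; roof 6 thick. Roof edge at x = -40 mm, back wall at x = +30 (70 deep): the box goes in lengthwise along +x; home, its centre is at x = -45 and 80 mm stand out. Paper on the roof from x = +25, top 68 high. Origin: desk level, bay centre line.
- figure: Bystander: a toy figure with a crown, 32 mm in diameter, 59 mm high, loose, standing on the desk to one side of the low shelf. Not to be disturbed. Origin: centre of its underside.
- truck: Bystander: a toy tanker truck 56 mm long (its x) x 27 mm wide x 35 mm high, loose, standing on the desk at the other side of the low shelf. Not to be disturbed. Origin: centre of its underside.
Things that resemble listed ones, but are neither listed nor needed, are in the scene too. Leave any purple or turquoise look-alike of the small_dish alone. What is shaped like the case but blue or purple is not meant.

How it is judged:
By the outcome, as a careful person would: the job done as asked, in the order asked, and still so for the second after the job is handed in, with the robot touching nothing.
It also fails if it takes over 125 s, if anything falls off the work surface, if the arm or the gripper's body presses on something with over 40 N, if the wrist force passes 120 N, or if a joint passes its speed limit or range.

## Working session

There is one attempt and no reset: what is moved stays moved. The work goes in short steps, Python scripts to look and compute and a shell command to move; the robot and the scene stay as the last step left them, time stands still between calls to the robot, and variables do not carry over. Pictures are saved under pics/ and viewed, at most 17 in all, crops included, and the job is handed in when it is done.

```bash
ls; mkdir -p pics
python3 - <<'E'
from station import env, snapshot
import cv2,pickle
for n in("scene","top"):
    s=snapshot(n); pickle.dump(s,open(n+"0.pkl","wb"))
    cv2.imwrite(f"pics/{n}0.png",cv2.resize(s["image"][:,:,::-1],(800,600),interpolation=cv2.INTER_CUBIC))
    print(n,s["K"],s["k1"],s["R"],s["t"])
print(env.state())
E
```

```text
pics
scene [[415.68435502   0.         274.69924286]
 [  0.         415.68435502 209.45421126]
 [  0.           0.           1.        ]] 0.02596795371908684 [[-0.17908757  0.98375976  0.01201599]
 [ 0.73244954  0.14147233 -0.6659604 ]
 [-0.65684497 -0.11046412 -0.74589032]] [  71.8246233  -323.14854471 1308.83367281]
top [[528.723415     0.         276.89846979]
 [  0.         528.723415   211.40509478]
 [  0.           0.           1.        ]] -0.1324213755365855 [[-0.02705314 -0.99963032 -0.00270981]
 [-0.99812488  0.0271611  -0.05485432]
 [ 0.05490764  0.00122075 -0.99849069]] [  22.23818061  517.85502569 1331.58626364]
{'time': 0.1, 'joint_pos': array([-1.29959883e+00,  3.00423767e-01,  1.52151405e+00,  9.75010162e-06,
        1.32074114e+00, -6.65741721e-02]), 'joint_vel': array([-0.00190761, -0.00034094, -0.00273275, -0.00161912,  0.00176188,
        0.00012113]), 'effort': array([-4.19659027e-04, -5.44377136e+01, -3.62369299e+01, -1.33997751e-04,
        3.05066984e-03,  1.14064193e-05]), 'tool_pos': array([ 182.22189623, -518.72823129,  249.77563624]), 'tcp_rot': array([-5.40792480e-04,  9.85772710e-01,  1.68082923e-01, -5.07756448e-05]), 'wrist_force': array([ 0.13374645,  0.17746298, -0.30268343]), 'ft_torque': array([ 0.03690732, -0.00498023,  0.01463563]), 'finger_force': 0.0, 'width': 0.9959822107452765}
```

View pics/scene0.png

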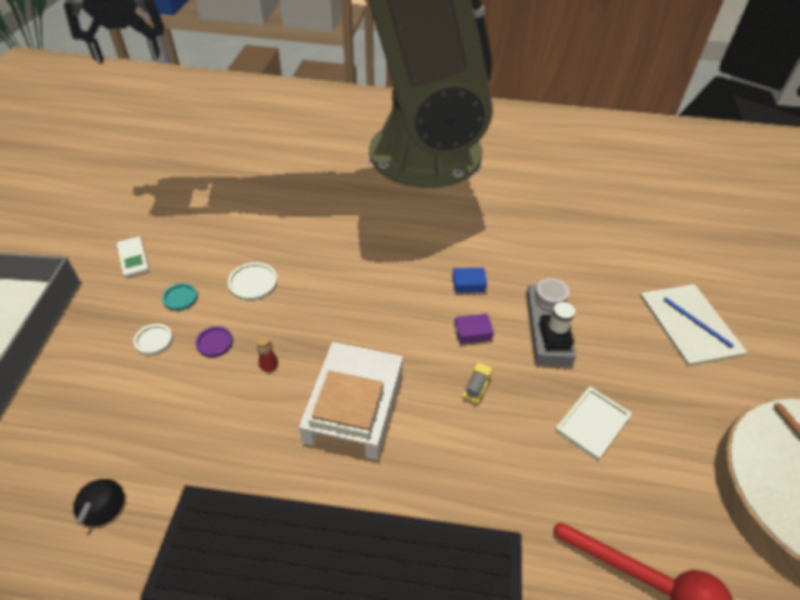

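View pics/top0.png

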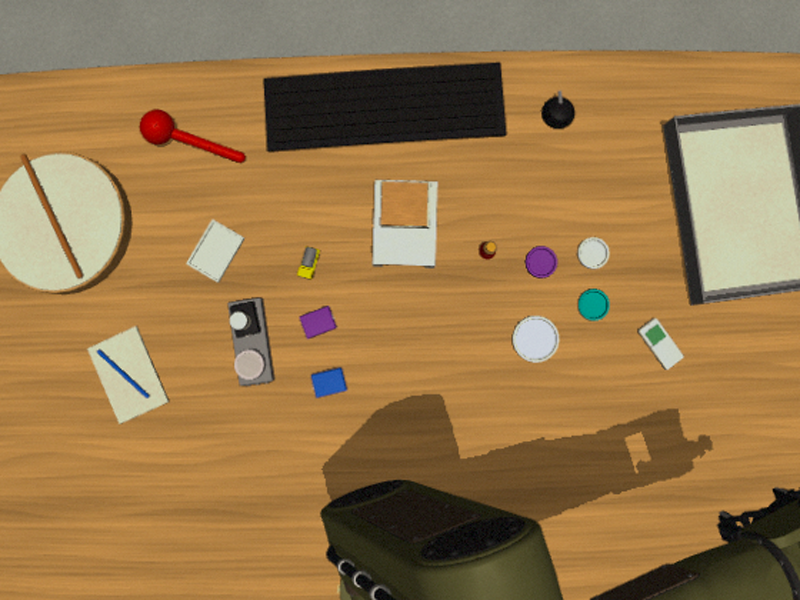

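Top view (800x600): the pile is at (251,341), with the pot at (238,321) on the black case and the tin at (249,364). The tray is at (215,250), the shelf at (405,222), the figure at (488,249) and the truck at (309,262). The wide dish is at (535,339).

Small dish candidates are white (593,253), purple (541,262) and turquoise (593,304). The white one fits, since purple and turquoise are excluded. Case candidates are black under the pot, purple (318,322) and blue (329,382). The black one is meant.

```bash
cat > h.py <<'E'
import numpy as np,cv2,pickle
def ray(s,px):
    K=s["K"];d=np.array([[(px[0]-K[0,2])/K[0,0],(px[1]-K[1,2])/K[1,1]]]);d=d[0]
    u=d.copy()
    for _ in range(20): u=d/(1+s["k1"]*(u@u))
    R=np.array(s["R"]);return -R.T@np.array(s["t"]),R.T@np.array([u[0],u[1],1])
def pl(s,px,z):
    c,d=ray(s,px);return (c+d*(z-c[2])/d[2])[:2]
def proj(s,X):
    x=np.array(s["R"])@X+s["t"];u=x[:2]/x[2];u=u*(1+s["k1"]*(u@u));K=s["K"]
    return np.array([u[0]*K[0,0]+K[0,2],u[1]*K[1,1]+K[1,2]])
def comp(m,px,r=None):
    m=m.astype(np.uint8);n,l,st,c=cv2.connectedComponentsWithStats(m,connectivity=4)
    i=l[int(round(px[1])),int(round(px[0]))]
    if i==0: return None
    cs,_=cv2.findContours((l==i).astype(np.uint8),cv2.RETR_EXTERNAL,cv2.CHAIN_APPROX_NONE)
    return max(cs,key=cv2.contourArea)[:,0,:].astype(float)
def world(s,c,z): return np.array([pl(s,p,z) for p in c],np.float32)
def rect(w):
    (c,sz,a)=cv2.minAreaRect(w)
    if sz[0]<sz[1]: sz=sz[::-1];a+=90
    return np.round(c,1),np.round(sz,1),round((a+90)%180-90,1)
def circ(w):
    e=cv2.fitEllipse(w);return np.round(e[0],1),np.round(e[1],1)
E
python3 - <<'E'
from h import *
s=pickle.load(open("top0.pkl","rb"));im=s["image"];hsv=cv2.cvtColor(im,cv2.COLOR_RGB2HSV)
H,S,V=[hsv[...,i].astype(int) for i in range(3)]
f=.7
white=(S<60)&(V>120); grey=(S<70)&(V<235)
def q(x,y):return (x*f,y*f)
for n,p,z,k in[("small",(593,253),10,'c'),("wide",(535,339),10,'c'),("tray",(215,250),10,'r'),("shelf",(405,250),44,'r'),("potwhite",(238,321),92,'c')]:
    c=comp(white,q(*p))
    if c is None: print(n,hsv[int(p[1]*f),int(p[0]*f)]);continue
    w=world(s,c,z);print(n,circ(w) if k=='c' else rect(w), w.min(0),w.max(0))
# shelf bits
for n,p in dict(tin=(249,364),box=(262,340),case=(250,312),wood=(235,400),trk=(306,270),fig=(487,255)).items():
    x,y=q(*p);print(n,hsv[int(y),int(x)],pl(s,(x,y),0))
crop=im[195:280,145:240]
a=cv2.resize(crop[:,:,::-1],None,fx=4.5,fy=4.5,interpolation=cv2.INTER_CUBIC)
b=cv2.resize(pickle.load(open("scene0.pkl","rb"))["image"][190:265,355:425,::-1],None,fx=5,fy=5,interpolation=cv2.INTER_CUBIC)
o=np.zeros((390,790,3),np.uint8);o[:382,:427]=a[:382,:427];o[:375,435:785]=b
cv2.imwrite("pics/crop1.png",o)
E
```

```text
small (array([ 598.6, -351.4]), array([54. , 55.1])) [ 571.7127  -378.13538] [ 626.6308 -324.5109]
wide (array([ 446.4, -240. ]), array([80.9, 81. ])) [ 405.20526 -280.0342 ] [ 487.2771  -199.36133]
tray (array([621.5, 333. ]), array([93.5, 69. ]), -32.0) [564.4491  281.11215] [676.7747  384.06302]
shelf (array([657. , -10.9]), array([149.5, 110.4]), -1.8) [580.8063  -68.41741] [733.10406  45.98404]
potwhite (array([490.5, 275.5]), array([27.8, 29. ])) [476.2828  261.45102] [505.34253 288.49298]
tin [ 17  37 185] [414.26716973 275.57875117]
box [ 19  22 127] [456.96370128 251.02392175]
case [20 22 35] [508.11468148 271.97879856]
wood [ 17 159 180] [349.95547357 302.54005481]
trk [ 28 255 206] [581.43620768 168.62851618]
fig [  2 226  88] [ 599.76309029 -159.60463015]
```

View pics/crop1.png

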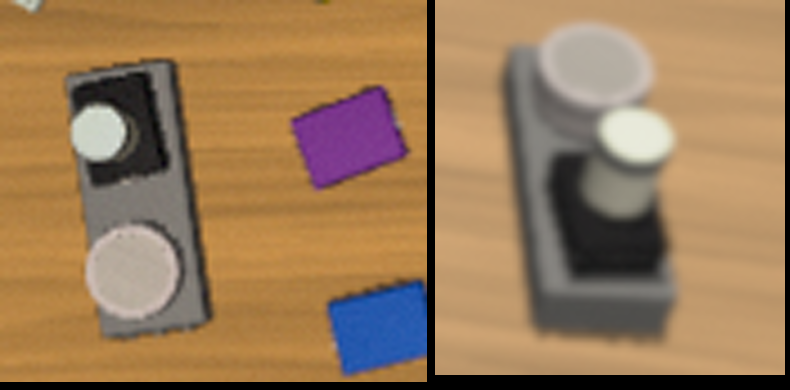

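The crop confirms it: white pot on the black case (pot top at crop (100,132)), tin at (133,270), both on the grey box. The purple and blue look-alikes stand well clear to the right.

Run:
```python
from h import *
s=pickle.load(open("top0.pkl","rb"));im=s["image"];hsv=cv2.cvtColor(im,cv2.COLOR_RGB2HSV)
H,S,V=[hsv[...,i].astype(int) for i in range(3)]
roi=np.zeros(S.shape,bool);roi[200:275,150:198]=1
# box top: corners from crop -> refine by mask
top=(S<100)&(V>100)&roi
allm=(S<110)&roi
print("all@30",rect(world(s,comp(allm,(262*.7,340*.7)),30)))
g=top|((V<60)&roi)
m=cv2.morphologyEx(g.astype(np.uint8),cv2.MORPH_OPEN,np.ones((3,3)))
print("top@30",rect(world(s,comp(m,(262*.7,340*.7)),30)))
tin=((S>28)&(V>160)&(S<70)&roi);tin=cv2.morphologyEx(tin.astype(np.uint8),cv2.MORPH_OPEN,np.ones((3,3)))
print("tin",circ(world(s,comp(tin,(249*.7,364*.7)),54)))
cp=lambda p:(145+p[0]/4.5-.4,195+p[1]/4.5-.4)
print("boxcorners",[pl(s,cp(p),30).round(1) for p in((67,75),(175,60),(211,322),(103,337))])
blk=((V<60)&roi);print("case@54",rect(world(s,comp(blk,cp((150,160))),54)), [pl(s,cp(p),54).round(1) for p in((72,86),(152,70),(168,165),(92,185))])
# shelf front edge corners
c=comp((S<60)&(V>120),(405*.7,250*.7));w=world(s,c,44)
fr=w[(w[:,0]<600)&(w[:,1]<35)&(w[:,1]>-57)];
f2=np.array([fr[np.abs(fr[:,1]-y)<3].min(0)[0] for y in range(-50,31,5)]);print("front fit",np.polyfit(range(-50,31,5),f2,1))
for lo,hi in((600,625),(600,640),(650,720)):
  k=w[(w[:,0]>lo)&(w[:,0]<hi)]
  for sg in(1,-1):
    kk=k[(k[:,1]+11)*sg>40];
    if len(kk)>4: print("side",sg,np.polyfit(kk[:,0],kk[:,1],1),kk[:,1].mean(),kk[:,0].mean())
pp=comp((S>60)&(V>100)&(H<30),(405*.7,205*.7));ww=world(s,pp,68);print("paper68",rect(ww))
tk=comp((S>180)&(V>120)&(H>22)&(H<35),(306*.7,270*.7))
if tk is not None: print("truck",rect(world(s,tk,20)))
```

```text
all@30 (array([454.1, 268.5]), array([152.4,  66.5]), 7.2)
top@30 (array([455.5, 267.6]), array([147. ,  64.6]), 4.7)
tin (array([415.3, 266.6]), array([43.6, 48.9]))
boxcorners [array([525.8, 305.6]), array([532.6, 244. ]), array([385.4, 226.6]), array([378.3, 287.8])]
case@54 (array([494.9, 270.8]), array([56.2, 43.8]), 12.4) [array([518.2, 297.4]), array([525.8, 252.6]), array([473.2, 244.6]), array([463.3, 287.2])]
front fit [7.13963826e-02 5.84047769e+02]
side 1 [-2.48413114e-02  6.05449743e+01] 45.32644 612.6301
side -1 [-3.08778871e-02 -4.33573338e+01] -62.261482 612.22296
side 1 [-2.47959705e-02  6.05172728e+01] 45.139023 620.1917
side -1 [-3.09553377e-02 -4.33100465e+01] -62.495724 619.7857
side 1 [-4.54577114e-02  6.75057544e+01] 36.387356 684.5571
side -1 [ -0.05171891 -25.08425059] -60.517967 685.1211
paper68 (array([478.5,  -9.6]), array([1475.3,  965.9]), 89.7)
truck (array([593.6, 161.8]), array([56.1, 26.4]), -21.7)
```

Tray, dishes and box match their given sizes. Box is at (455.5,266) with yaw 6.8°, the pot top at (490.5,275.5), the tin near (416,264). Moving to above the pot.

```bash
python3 -m crank '[[[0.02,0.05,0],10],[[0.04,0.1,0],20],[[0.06,0.15,0],31],[[0.08,0.2,0],42],[[0.1,0.25,0],52],[[0.12,0.3,0],63],[[0.14,0.35,0],74],[[0.16,0.4,0],84],[[0.18,0.45,0],95],[[0.2,0.5,0],105],[[0.22,0.55,0],116],[[0.24,0.6,0],126],[[0.26,0.65,0],137],[[0.28,0.7,0],147],[[0.3,0.75,0],158],[[0.308,0.794,-0.03],168],[[0.308,0.794,-0.06],168],[[0.308,0.794,-0.09],168],[[0.308,0.794,-0.1],168],[[0.308,0.794,-0.1],168]]' 70 30
python3 - <<'E'
from station import env, snapshot
from h import *
t=snapshot("scene");pickle.dump(t,open("s1.pkl","wb"))
im=t["image"];c=proj(t,np.array([490,275,110]));x,y=map(int,c)
cv2.imwrite("pics/s1.png",cv2.resize(im[max(y-75,0):y+75,x-100:x+100,::-1],None,fx=4,fy=4,interpolation=cv2.INTER_CUBIC))
print(env.state()["joint_pos"],env.state()["time"])
E
```

```text
time: 2.6
tool_pos: [490.3, 275.0, 150.4]
tcp_rot: [-0.0, -0.064, 0.998, -0.0]
wrist_force: [-0.8, -0.4, 0.4]
width: 0.698
finger_force: 0.0
[ 4.45991895e-01  4.26188840e-01  1.59209845e+00  2.34095116e-06
  1.12240602e+00 -1.25299021e+00] 2.65
```

View pics/s1.png

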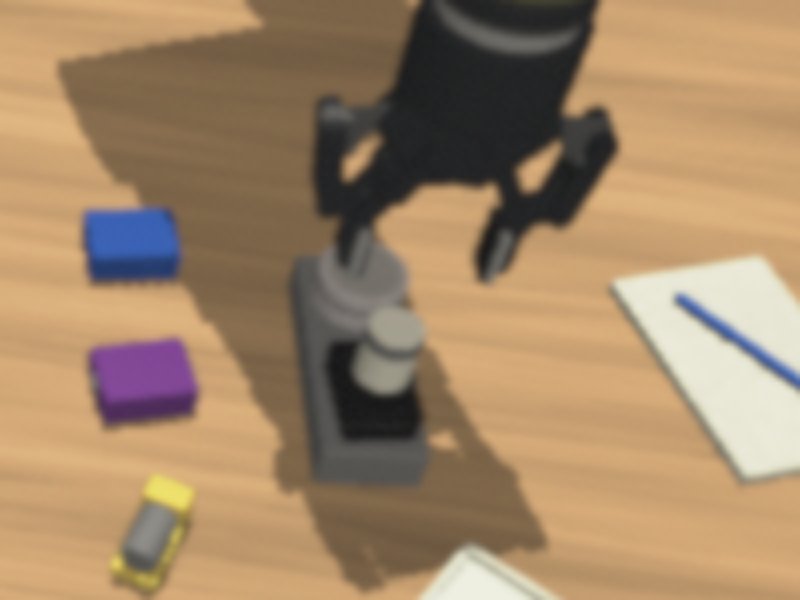

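The crop shows the open gripper above the pot (pot top at about (395,328)) with nothing in the way. Before descending I'll cross-check the pot position in this view.

```bash
python3 - <<'E'
from h import *
t=pickle.load(open("s1.pkl","rb"));c=proj(t,np.array([490,275,110]));x,y=map(int,c);o=np.array([x-100,max(y-75,0)])
print("pot top expected at",(proj(t,np.array([490.5,275.5,92]))-o)*4+1.5,"seen->",pl(t,o+np.array([395,328])/4-.4,92))
print("tin exp",(proj(t,np.array([416,264,54]))-o)*4+1.5)
s=pickle.load(open("scene0.pkl","rb"));hsv=cv2.cvtColor(s["image"],cv2.COLOR_RGB2HSV);S=hsv[...,1].astype(int);V=hsv[...,2].astype(int)
for n,p,z in(("small",(153,339),10),("wide",(252,281),10),("tray",(594,422),10)):
    w=world(s,comp((S<70)&(V>150),np.array(p)*.7),z);print(n,rect(w) if n=="tray" else circ(w))
cp=lambda p:(355+(p[0]-435)/5-.4,190+p[1]/5-.4)
print("tin scene",pl(s,cp((596,66)),54),"pot",pl(s,cp((636,137)),92))
for n,p in dict(fl=(334,345),fr=(402,354),).items(): print(n,pl(s,np.array(p)*.7,44))
E
python3 -m crank '[[[0,0,-0.03],0],[[0,0,-0.05],0],[[0,0,-0.06],0],[[0,0,-0.068],0],[[0,0,-0.068],0],[[0,0,-0.068],0]]'
```

```text
pot top expected at [397.11551304 325.27184311] seen-> [492.60966912 274.32261584]
tin exp [360.59700789 269.89743376]
small (array([ 601.7, -350.6]), array([57.3, 61.7]))
wide (array([ 449.9, -239.4]), array([83.3, 87.4]))
tray (array([623.8, 332.9]), array([101.3,  70.7]), -31.7)
tin scene [417.79860663 266.34366035] pot [493.57366718 275.25134184]
fl [586.47593889 -56.46267466]
fr [583.79379443  47.26484608]
time: 3.4
tool_pos: [490.6, 275.2, 83.0]
tcp_rot: [0.0, -0.064, 0.998, 0.0]
wrist_force: [-0.6, 0.3, 0.7]
width: 0.7
finger_force: 0.0
```

Both views agree to 2–3 mm. Gripping the pot and lifting it.

```bash
python3 -m crank '[[[0.001,0,0],0],[[0.001,0,0],0],[[0.001,0,0],0],[[0.001,0,0],0],[[0.001,0,0],0],[[0.001,0,0],0],[[0.001,0,0],0],[[0.001,0,0.02],0],[[0.001,0,0.05],0],[[0.001,0,0.08],0],[[0.001,0,0.1],0],[[0.001,0,0.1],0]]' 20 30
```

```text
time: 4.9
tool_pos: [491.6, 275.3, 183.3]
tcp_rot: [0.001, -0.064, 0.998, 0.0]
wrist_force: [0.1, -0.5, -1.5]
width: 0.341
finger_force: 29.7
```

```bash
python3 -m crank '[[[0.01,-0.05,0],0],[[0.02,-0.1,0],0],[[0.03,-0.15,0],0],[[0.04,-0.2,0],0],[[0.05,-0.25,0],0],[[0.06,-0.3,0],0],[[0.07,-0.35,0],0],[[0.075,-0.4,0],0],[[0.08,-0.45,0],0],[[0.09,-0.5,0],0],[[0.1,-0.55,0],0],[[0.105,-0.6,0],0],[[0.109,-0.626,0],0],[[0.109,-0.626,-0.04],0],[[0.109,-0.626,-0.08],0],[[0.109,-0.626,-0.12],0],[[0.109,-0.626,-0.135],0],[[0.109,-0.626,-0.135],0],[[0.109,-0.626,-0.135],0]]'
python3 - <<'E'
from station import env, snapshot
from h import *
t=snapshot("scene");pickle.dump(t,open("s2.pkl","wb"))
im=t["image"];c=proj(t,np.array([600,-351,20]));x,y=map(int,c);x=max(x,80);print(x,y)
cv2.imwrite("pics/s2.png",cv2.resize(im[y-70:y+50,x-80:x+80,::-1],None,fx=4,fy=4,interpolation=cv2.INTER_CUBIC))
E
```

```text
time: 7.28
tool_pos: [600.9, -351.3, 49.0]
tcp_rot: [0.001, -0.064, 0.998, -0.001]
wrist_force: [0.1, -0.6, -0.1]
width: 0.343
finger_force: 29.9
105 233
```

View pics/s2.png

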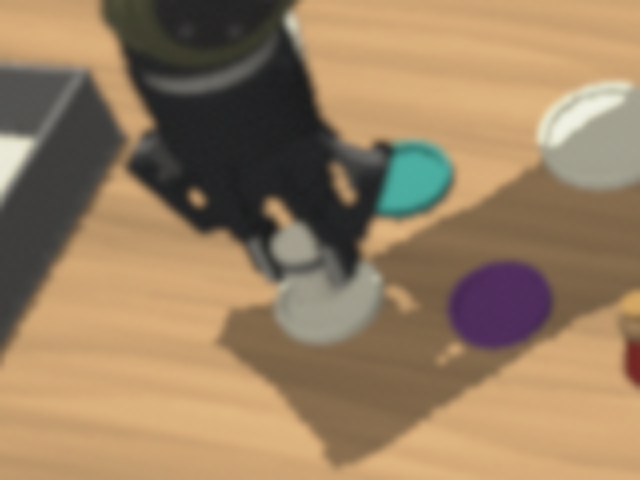

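The pot hangs over the white small dish (dish centre (328,300) in the crop), clear of purple and turquoise. Lowering and releasing.

```bash
python3 -m crank '[[[0,0,-0.007],0],[[0,0,-0.012],0],[[0,0,-0.015],0],[[0,0,-0.015],0],[[0,0,-0.015],0]]'
python3 -m crank '[[[0,0,0],0],[[0,0,0],0],[[0,0,0],0],[[0,0,0.01],0],[[0,0,0.04],0],[[0,0,0.08],0],[[0,0,0.13],0],[[0,0,0.15],0]]' 60
```

```text
time: 7.95
tool_pos: [600.3, -350.9, 32.8]
tcp_rot: [0.0, -0.064, 0.998, -0.0]
wrist_force: [-2.3, 2.6, 5.8]
width: 0.342
finger_force: 30.2
time: 8.95
tool_pos: [600.9, -351.3, 186.7]
tcp_rot: [0.002, -0.064, 0.998, -0.002]
wrist_force: [0.7, -0.6, -0.1]
width: 0.601
finger_force: 0.0
```

Run:
```python
from station import env, snapshot
from h import *
s=snapshot("top");pickle.dump(s,open("top1.pkl","wb"));im=s["image"];hsv=cv2.cvtColor(im,cv2.COLOR_RGB2HSV)
t=snapshot("scene");pickle.dump(t,open("s3.pkl","wb"))
a=cv2.resize(im[200:275,150:200,::-1],None,fx=8,fy=8,interpolation=cv2.INTER_CUBIC)
c=t["image"]
b=cv2.resize(c[190:265,355:425,::-1],None,fx=5,fy=5,interpolation=cv2.INTER_CUBIC)
d=cv2.resize(c[200:260,70:150,::-1],None,fx=4,fy=4,interpolation=cv2.INTER_CUBIC)
o=np.zeros((600,800,3),np.uint8);o[:600,:400]=a;o[:375,410:760]=b[:375,:350];o[376:600,410:730]=d[:224]
cv2.imwrite("pics/c3.png",o)
```

```text
(no output)
```

View pics/c3.png

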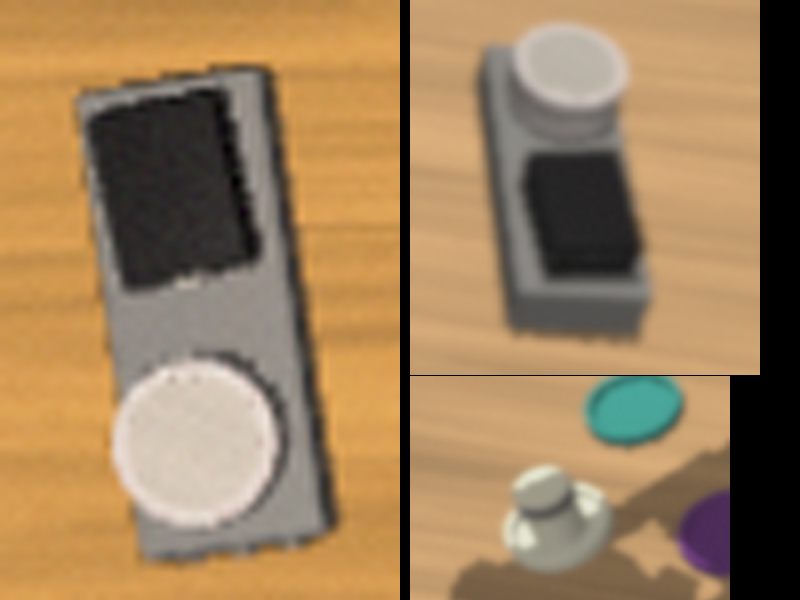

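The pot stands upright in the white dish. On the box, the tin top is centred at (196,442) and the case-top corners are at about (88,112), (218,90), (246,265), (128,290).

```bash
python3 - <<'E'
from h import *
s=pickle.load(open("top1.pkl","rb"));cp=lambda p:(150+p[0]/8-.44,200+p[1]/8-.44)
print("tin",pl(s,cp((196,442)),54),pl(s,cp((113,442)),54)-pl(s,cp((280,442)),54))
c=np.array([pl(s,cp(p),54) for p in((88,112),(218,90),(246,265),(128,290))]);print(c.round(1),c.mean(0),rect(c.astype(np.float32)))
b=np.array([pl(s,cp(p),30) for p in((78,95),(262,68),(322,530),(145,560))]);print(b.round(1),b.mean(0),rect(b.astype(np.float32)))
hsv=cv2.cvtColor(s["image"],cv2.COLOR_RGB2HSV).astype(int);m=(hsv[...,2]<60);m[:205]=0;m[:,:155]=0;m[240:]=0;m[:,190:]=0
print("case incl side",rect(world(s,comp(m,cp((170,190))),54)))
E
python3 -m crank '[[[-0.015,0.05,0],0],[[-0.03,0.1,0],0],[[-0.045,0.15,0],0],[[-0.06,0.2,0],0],[[-0.075,0.25,0],0],[[-0.09,0.3,0],0],[[-0.105,0.35,0],0],[[-0.12,0.4,0],0],[[-0.135,0.45,0],0],[[-0.15,0.5,0],0],[[-0.165,0.55,0],0],[[-0.18,0.6,0],0],[[-0.184,0.616,0],0],[[-0.184,0.616,-0.03],0],[[-0.184,0.616,-0.06],0],[[-0.184,0.616,-0.08],0],[[-0.184,0.616,-0.08],0]]' 100
```

```text
tin [415.45311017 265.48167498] [ 1.18470447 52.21479192]
[[518.6 297.5]
 [524.3 256.6]
 [469.8 248.8]
 [463.  285.9]] [493.9259814  272.18473403] (array([493.5, 273. ]), array([56.7, 41.4]), 8.1)
[[525.4 306. ]
 [532.4 247. ]
 [386.4 230.8]
 [378.2 287.3]] [455.58077359 267.78757648] (array([455.5, 267.2]), array([148.5,  59.4]), 7.2)
case incl side (array([494.6, 271. ]), array([55.5, 43.4]), 12.2)
time: 11.18
tool_pos: [415.5, 264.1, 100.4]
tcp_rot: [-0.002, -0.064, 0.998, -0.001]
wrist_force: [-0.5, -0.5, 0.5]
width: 0.999
finger_force: 0.0
```

```bash
python3 -m crank '[[[0,0,-0.02],0],[[0,0,-0.035],0],[[0,0,-0.046],0],[[0,0,-0.046],0],[[0,0,-0.046],0]]'
python3 -m crank '[[[0,0,0],0],[[0,0,0],0],[[0,0,0],0],[[0,0,0],0],[[0,0,0],0],[[0,0,0],0],[[0,0,0.005],0],[[0,0,0.02],0],[[0,0,0.05],0],[[0,0,0.09],0],[[0,0,0.11],0],[[0,0,0.11],0]]' 40 35
```

```text
time: 11.8
tool_pos: [416.5, 265.2, 56.8]
tcp_rot: [0.0, -0.064, 0.998, 0.0]
wrist_force: [-0.9, 0.1, 0.3]
width: 1.0
finger_force: 0.0
time: 13.3
tool_pos: [416.8, 265.4, 168.2]
tcp_rot: [0.002, -0.064, 0.998, 0.001]
wrist_force: [0.1, 0.6, -0.6]
width: 0.59
finger_force: 36.6
```

```bash
python3 -m crank '[[[0.003,-0.05,0],0],[[0.006,-0.1,0],0],[[0.009,-0.15,0],0],[[0.012,-0.2,0],0],[[0.015,-0.25,0],0],[[0.018,-0.3,0],0],[[0.021,-0.35,0],0],[[0.025,-0.4,0],0],[[0.028,-0.45,0],0],[[0.032,-0.49,0],0],[[0.032,-0.505,0],0],[[0.032,-0.505,-0.04],0],[[0.032,-0.505,-0.08],0],[[0.032,-0.505,-0.11],0],[[0.032,-0.505,-0.12],0],[[0.032,-0.505,-0.12],0],[[0.032,-0.505,-0.12],0]]'
python3 - <<'E'
from station import env, snapshot
from h import *
t=snapshot("scene");pickle.dump(t,open("s4.pkl","wb"))
im=t["image"];c=proj(t,np.array([448,-240,20]));x,y=map(int,c)
cv2.imwrite("pics/s4.png",cv2.resize(im[y-60:y+50,x-70:x+70,::-1],None,fx=4,fy=4,interpolation=cv2.INTER_CUBIC))
E
```

```text
time: 15.42
tool_pos: [448.8, -240.1, 47.4]
tcp_rot: [0.001, -0.064, 0.998, -0.001]
wrist_force: [0.2, -0.1, -0.2]
width: 0.591
finger_force: 36.7
```

View pics/s4.png

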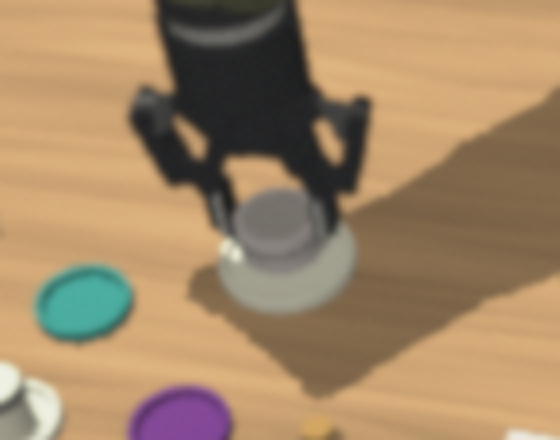

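The gripper holds the tin level over the wide dish (dish centre (287,257)). Lowering it in.

```bash
python3 -m crank '[[[0,0,-0.007],0],[[0,0,-0.012],0],[[0,0,-0.015],0],[[0,0,-0.015],0],[[0,0,-0.015],0]]'
python3 -m crank '[[[0,0,0],0],[[0,0,0],0],[[0,0,0],0],[[0,0,0.01],0],[[0,0,0.04],0],[[0,0,0.08],0],[[0,0,0.12],0],[[0,0,0.12],0]]' 80
```

```text
time: 16.1
tool_pos: [448.2, -239.9, 31.2]
tcp_rot: [-0.0, -0.064, 0.998, 0.0]
wrist_force: [-0.3, 0.2, -1.0]
width: 0.59
finger_force: 36.8
time: 17.1
tool_pos: [449.3, -240.5, 154.8]
tcp_rot: [0.002, -0.064, 0.998, -0.002]
wrist_force: [-0.8, -0.2, -0.8]
width: 0.798
finger_force: 0.0
```

```bash
python3 -m crank '[[[0.005,0.05,0],0],[[0.01,0.1,0],0],[[0.015,0.15,0],0],[[0.02,0.2,0],0],[[0.025,0.25,0],0],[[0.03,0.3,0],0],[[0.035,0.35,0],0],[[0.04,0.4,0],0],[[0.045,0.45,0],2],[[0.046,0.49,0],2],[[0.046,0.512,0],2],[[0.046,0.512,-0.03],2],[[0.046,0.512,-0.06],2],[[0.046,0.512,-0.08],2],[[0.046,0.512,-0.095],2],[[0.046,0.512,-0.095],2],[[0.046,0.512,-0.095],2]]' 85
python3 - <<'E'
from station import env, snapshot
from h import *
t=snapshot("scene")
im=t["image"];c=proj(t,np.array([494,272,40]));x,y=map(int,c)
a=cv2.resize(im[y-60:y+40,x-50:x+50,::-1],None,fx=4,fy=4,interpolation=cv2.INTER_CUBIC)
c=proj(t,np.array([448,-240,20]));x,y=map(int,c)
b=cv2.resize(im[y-50:y+50,x-50:x+50,::-1],None,fx=4,fy=4,interpolation=cv2.INTER_CUBIC)
cv2.imwrite("pics/s5.png",np.hstack([a,b]))
E
```

```text
time: 19.23
tool_pos: [494.7, 272.1, 57.1]
tcp_rot: [0.001, -0.081, 0.997, 0.0]
wrist_force: [0.5, 0.7, -0.1]
width: 0.854
finger_force: 0.0
```

View pics/s5.png

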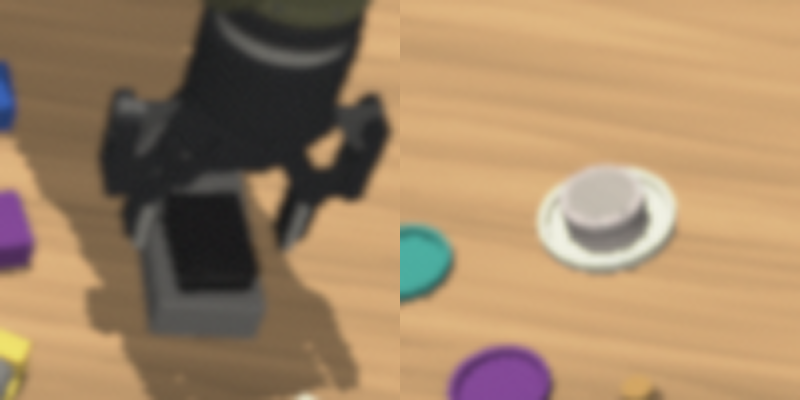

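The tin sits flat in the wide dish at (605,218), and the fingers straddle the case. Gripping it now.

```bash
python3 -m crank '[[[0,0,0],0],[[0,0,0],0],[[0,0,0],0],[[0,0,0],0],[[0,0,0],0],[[0,0,0],0],[[0,0,0.005],0],[[0,0,0.02],0],[[0,0,0.05],0],[[0,0,0.08],0],[[0,0,0.08],0]]' 25 35
python3 - <<'E'
from station import env, snapshot
from h import *
t=snapshot("scene")
im=t["image"];c=proj(t,np.array([494,272,100]));x,y=map(int,c)
a=cv2.resize(im[y-60:y+70,x-60:x+70,::-1],None,fx=4,fy=4,interpolation=cv2.INTER_CUBIC)
cv2.imwrite("pics/s6.png",a)
E
```

```text
time: 20.65
tool_pos: [495.2, 272.5, 139.3]
tcp_rot: [0.002, -0.082, 0.997, 0.001]
wrist_force: [0.5, 0.0, -1.4]
width: 0.482
finger_force: 35.3
```

View pics/s6.png

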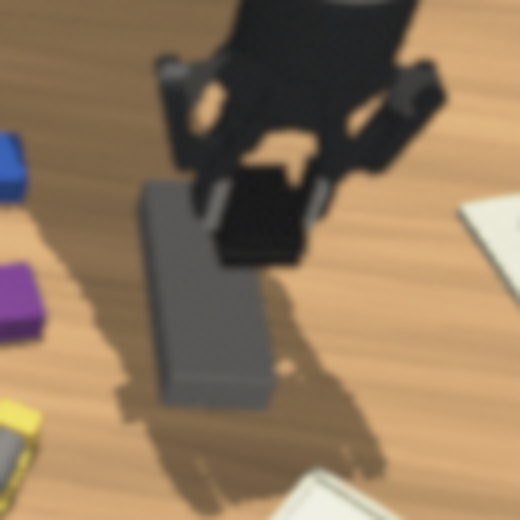

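```bash
python3 -m crank '[[[0.03,0.015,0],-10],[[0.06,0.03,0],-20],[[0.09,0.045,0],-30],[[0.12,0.06,0],-40],[[0.128,0.061,0],-41.3],[[0.128,0.061,-0.03],-41.3],[[0.128,0.061,-0.06],-41.3],[[0.128,0.061,-0.085],-41.3],[[0.128,0.061,-0.09],-41.3],[[0.128,0.061,-0.09],-41.3],[[0.128,0.061,-0.09],-41.3]]'
python3 - <<'E'
from station import env, snapshot
from h import *
t=snapshot("scene")
im=t["image"];c=proj(t,np.array([622,333,20]));x,y=map(int,c)
a=cv2.resize(im[y-60:y+40,x-50:x+50,::-1],None,fx=4,fy=4,interpolation=cv2.INTER_CUBIC)
t=snapshot("top")
im=t["image"];c=proj(t,np.array([622,333,20]));x,y=map(int,c)
b=cv2.resize(im[y-50:y+50,x-50:x+50,::-1],None,fx=4,fy=4,interpolation=cv2.INTER_CUBIC)
cv2.imwrite("pics/s7.png",np.hstack([a,b]))
E
```

```text
time: 22.08
tool_pos: [622.7, 333.3, 47.7]
tcp_rot: [0.001, 0.275, 0.961, 0.001]
wrist_force: [-1.0, -0.8, -0.7]
width: 0.483
finger_force: 35.4
```

View pics/s7.png

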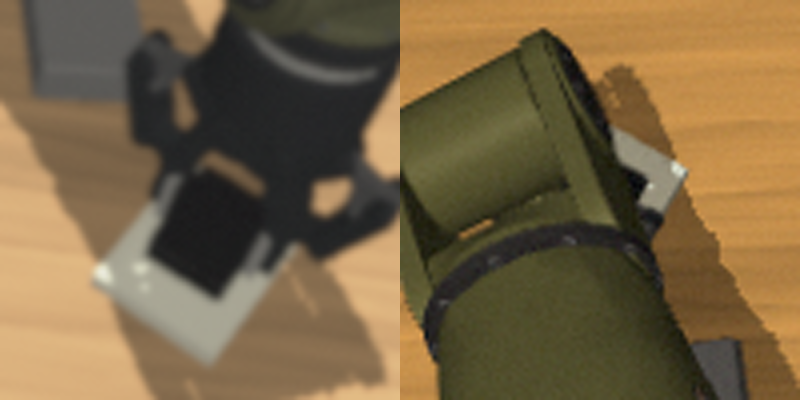

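The case is parallel to the tray and above it; the tray's near corner is at (210,365). Lowering and releasing.

```bash
python3 -m crank '[[[0,0,-0.007],0],[[0,0,-0.012],0],[[0,0,-0.015],0],[[0,0,-0.015],0],[[0,0,-0.015],0]]'
python3 -m crank '[[[0,0,0],0],[[0,0,0],0],[[0,0,0],0],[[0,0,0.01],0],[[0,0,0.04],0],[[0,0,0.08],0],[[-0.04,-0.01,0.12],10],[[-0.08,-0.03,0.13],20],[[-0.14,-0.06,0.13],30],[[-0.2,-0.08,0.13],38],[[-0.25,-0.08,0.13],38],[[-0.3,-0.08,0.13],38],[[-0.3,-0.08,0.13],38]]' 65
python3 - <<'E'
from station import env, snapshot
from h import *
t=snapshot("scene");u=snapshot("top");pickle.dump((t,u),open("s8.pkl","wb"));print(env.state()["tool_pos"])
im=t["image"];c=proj(t,np.array([622,333,20]));x,y=map(int,c)
a=cv2.resize(im[y-50:y+50,x-50:x+50,::-1],None,fx=3,fy=3,interpolation=cv2.INTER_CUBIC)
im=u["image"]; c=proj(u,np.array([622,333,20]));x,y=map(int,c)
b=cv2.resize(im[y-50:y+50,x-50:x+50,::-1],None,fx=3,fy=3,interpolation=cv2.INTER_CUBIC)
d=cv2.resize(t["image"][235:325,205:285,::-1],None,fx=3.2,fy=3.3,interpolation=cv2.INTER_CUBIC)
e=cv2.resize(im[120:195,255:310,::-1],None,fx=4,fy=4,interpolation=cv2.INTER_CUBIC)
f=cv2.resize(im[195:280,145:215,::-1],None,fx=3.5,fy=3.5,interpolation=cv2.INTER_CUBIC)
o=np.zeros((600,800,3),np.uint8);o[:300,:300]=a;o[300:,:300]=b;o[:297,300:556]=d;o[300:600,300:520]=e;o[300:597,530:775]=f[:297]
cv2.imwrite("pics/s8.png",o)
E
```

```text
time: 22.8
tool_pos: [622.3, 333.1, 31.2]
tcp_rot: [0.0, 0.275, 0.961, -0.0]
wrist_force: [0.4, -0.0, -1.7]
width: 0.485
finger_force: 35.4
time: 24.42
tool_pos: [320.3, 253.1, 162.2]
tcp_rot: [0.001, -0.054, 0.999, 0.0]
wrist_force: [0.7, 0.6, -0.1]
width: 0.652
finger_force: 0.0
[322.69545802 253.420797   162.22621893]
```

View pics/s8.png

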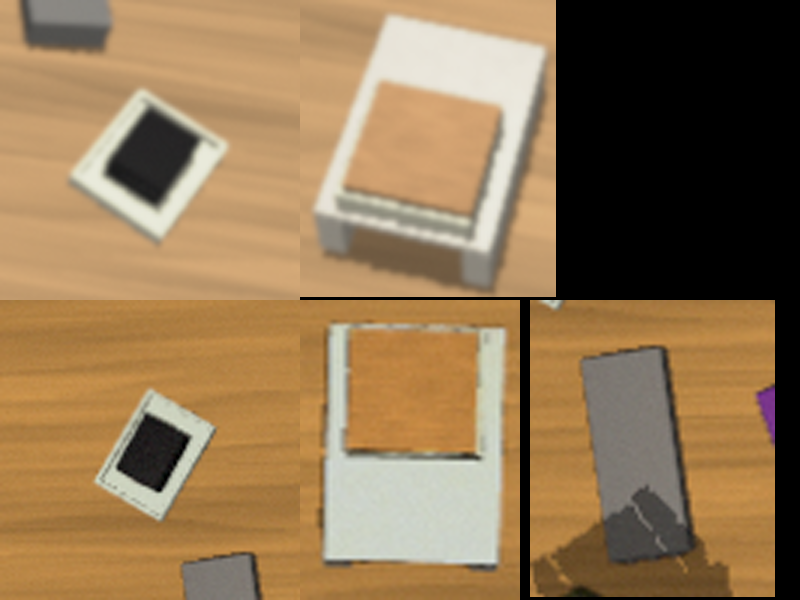

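The case lies flat in the tray. Shelf roof corners in the top crop are (325,562), (498,565), (331,325) and (505,328); in the scene crop they are (388,15), (547,45), (318,210) and (492,255). The box is bare, corners (582,360), (663,347), (690,548), (608,562).

Run:
```python
from h import *
t,u=pickle.load(open("s8.pkl","rb"))
def rep(n,s,pts,f,z):
    w=np.array([pl(s,f(p),z) for p in pts],np.float32);print(n,w.round(1).tolist(),rect(w))
rep("shelf top",u,((325,562),(498,565),(505,328),(331,325)),lambda p:(255+(p[0]-300)/4-.4,120+(p[1]-300)/4-.4),44)
rep("shelf scene",t,((388,15),(547,45),(492,255),(318,210)),lambda p:(205+(p[0]-300)/3.2-.4,235+p[1]/3.3-.4),44)
rep("box",u,((582,360),(663,347),(690,548),(608,562)),lambda p:(145+(p[0]-530)/3.5-.4,195+(p[1]-300)/3.5-.4),30)
```

```text
shelf top [[583.5, 46.400001525878906], [578.7000122070312, -61.5], [728.5999755859375, -70.5999984741211], [733.5, 39.0]] (array([656.1, -12.1]), array([150.8, 109.7]), -2.8)
shelf scene [[581.0, -61.599998474121094], [584.7999877929688, 48.29999923706055], [737.5, 41.29999923706055], [728.5, -67.5999984741211]] (array([658.7, -10.1]), array([152.9, 110. ]), -2.6)
box [[524.5999755859375, 305.6000061035156], [532.4000244140625, 246.3000030517578], [387.20001220703125, 229.5], [378.5, 289.29998779296875]] (array([455.4, 267.8]), array([148. ,  60.4]), 6.6)
```

```bash
python3 -m crank '[[[0.04,0.005,0],0.6],[[0.08,0.01,0],0.6],[[0.12,0.014,0],0.6],[[0.133,0.0144,-0.02],0.6],[[0.133,0.0144,-0.06],0.6],[[0.133,0.0144,-0.1],0.6],[[0.133,0.0144,-0.125],0.6],[[0.133,0.0144,-0.137],0.6],[[0.133,0.0144,-0.137],0.6],[[0.133,0.0144,-0.137],0.6]]' 100
python3 -m crank '[[[0,0,0],0],[[0,0,0],0],[[0,0,0],0],[[0,0,0],0],[[0,0,0],0],[[0,0,0.005],0],[[0,0,0.015],0],[[0,0,0.015],0]]' 45 60
```

```text
time: 25.78
tool_pos: [456.0, 267.7, 25.3]
tcp_rot: [0.001, -0.058, 0.998, 0.0]
wrist_force: [-0.6, 0.8, 0.4]
width: 1.002
finger_force: 0.0
time: 26.78
tool_pos: [455.7, 267.7, 40.3]
tcp_rot: [0.001, -0.058, 0.998, 0.0]
wrist_force: [-1.0, -0.1, -1.7]
width: 0.69
finger_force: 64.9
```

```bash
python3 -m crank '[[[0,0,0.03],0],[[0,0,0.06],0],[[0.005,-0.04,0.06],-2],[[0.01,-0.09,0.06],-4],[[0.02,-0.14,0.06],-6],[[0.03,-0.19,0.06],-8],[[0.035,-0.24,0.06],-9.4],[[0.035,-0.27,0.06],-9.4],[[0.035,-0.27,0.06],-9.4],[[0.035,-0.27,0.04],-9.4],[[0.035,-0.27,0.02],-9.4],[[0.035,-0.27,0.005],-9.4],[[0.035,-0.27,0],-9.4],[[0.035,-0.27,0],-9.4],[[0.035,-0.27,0],-9.4]]'
python3 - <<'E'
from station import env, snapshot
from h import *
t=snapshot("scene");u=snapshot("top");pickle.dump((t,u),open("s9.pkl","wb"));print(env.state()["tool_pos"])
a=cv2.resize(t["image"][150:330,180:400,::-1],(480,393),interpolation=cv2.INTER_CUBIC)
b=cv2.resize(u["image"][110:290,230:340,::-1],(306,500),interpolation=cv2.INTER_CUBIC)
o=np.zeros((500,800,3),np.uint8);o[:393,:480]=a;o[:500,490:796]=b
cv2.imwrite("pics/s9.png",o)
E
```

```text
time: 28.65
tool_pos: [490.6, -2.5, 39.9]
tcp_rot: [0.001, 0.024, 1.0, -0.0]
wrist_force: [-0.2, 0.0, -3.3]
width: 0.689
finger_force: 65.9
[490.55923713  -2.51597874  39.80902113]
```

View pics/s9.png

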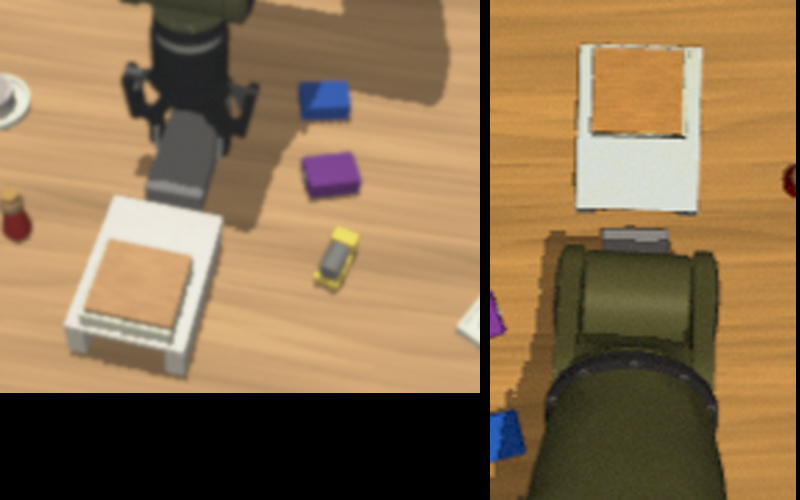

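The box is in front of the bay and in line with it: front end centre (636,232), roof edge centre (637,212) in the top crop. I'll set it down, re-grip 45 mm further back and slide.

```bash
python3 -m crank '[[[0,0,-0.008],0],[[0,0,-0.013],0],[[0,0,-0.0145],0],[[0,0,-0.0145],0],[[0,0,-0.0145],0]]'
python3 -m crank '[[[0,0,0],0],[[0,0,0],0],[[0,0,0],0],[[-0.015,0.0007,0],0],[[-0.03,0.0014,0],0],[[-0.045,0.0021,0],0],[[-0.045,0.0021,0],0],[[-0.045,0.0021,0],0]]' 95
python3 -m crank '[[[0,0,0],0],[[0,0,0],0],[[0,0,0],0],[[0,0,0],0],[[0,0,0],0]]' 45 30
```

```text
time: 29.38
tool_pos: [490.1, -2.5, 25.4]
tcp_rot: [-0.0, 0.024, 1.0, 0.0]
wrist_force: [-9.1, 0.3, 16.0]
width: 0.69
finger_force: 68.0
time: 30.38
tool_pos: [446.0, -0.5, 24.9]
tcp_rot: [0.0, 0.024, 1.0, -0.0]
wrist_force: [0.1, 0.6, 0.2]
width: 0.95
finger_force: 0.0
time: 31.0
tool_pos: [445.6, -0.4, 24.9]
tcp_rot: [0.0, 0.024, 1.0, -0.0]
wrist_force: [3.3, 0.6, 2.2]
width: 0.693
finger_force: 32.8
```

```bash
python3 -m crank '[[[0.012,-0.0006,0],0],[[0.025,-0.0012,0],0],[[0.037,-0.0017,0],0],[[0.05,-0.0024,0],0],[[0.062,-0.0029,0],0],[[0.072,-0.0034,0],0],[[0.072,-0.0034,0],0],[[0.072,-0.0034,0],0]]'
python3 -m crank '[[[0.002,-0.0001,0],0],[[0.004,-0.0002,0],0],[[0.006,-0.0003,0],0],[[0.008,-0.0004,0],0],[[0.008,-0.0004,0],0]]'
```

```text
time: 32.0
tool_pos: [517.5, -3.8, 24.9]
tcp_rot: [0.0, 0.024, 1.0, -0.0]
wrist_force: [3.3, 0.3, 2.9]
width: 0.7
finger_force: 33.0
time: 32.62
tool_pos: [524.2, -4.1, 24.9]
tcp_rot: [-0.001, 0.024, 1.0, 0.0]
wrist_force: [-8.9, 0.6, 13.5]
width: 0.698
finger_force: 34.3
```

```bash
python3 - <<'E'
from station import env, snapshot
from h import *
t=snapshot("scene");u=snapshot("top");pickle.dump((t,u),open("s10.pkl","wb"))
a=cv2.resize(t["image"][190:330,190:370,::-1],(480,373),interpolation=cv2.INTER_CUBIC)
b=cv2.resize(u["image"][110:230,240:330,::-1],(306,408),interpolation=cv2.INTER_CUBIC)
o=np.zeros((420,800,3),np.uint8);o[:373,:480]=a;o[:408,490:796]=b
cv2.imwrite("pics/s10.png",o)
E
python3 -m crank '[[[0.002,-0.0001,0],0],[[0.003,-0.0001,0],0],[[0.003,-0.0001,0],0]]'
```

```text
time: 33.1
tool_pos: [527.0, -4.2, 24.9]
tcp_rot: [-0.002, 0.024, 1.0, 0.0]
wrist_force: [-8.9, 0.5, 12.4]
width: 0.696
finger_force: 34.3
```

View pics/s10.png

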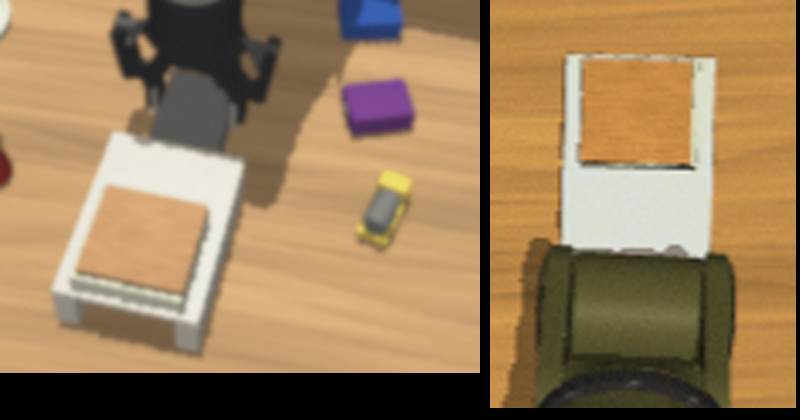

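The box is well under the roof, and 9 N of resistance set in early, so the pads may be slipping. I'll let go, back off upward and measure how far it stands out.

```bash
python3 -m crank '[[[0,0,0],0],[[0,0,0],0],[[0,0,0],0],[[0,0,0.04],0],[[-0.03,0,0.1],0],[[-0.08,0,0.13],0],[[-0.13,0,0.13],0],[[-0.18,0.04,0.13],0],[[-0.2,0.1,0.13],0],[[-0.2,0.15,0.13],0],[[-0.2,0.2,0.13],0],[[-0.2,0.2,0.13],0]]' 95
python3 - <<'E'
from station import env, snapshot
from h import *
t=snapshot("scene");u=snapshot("top");pickle.dump((t,u),open("s11.pkl","wb"));print(env.state()["tool_pos"])
a=cv2.resize(t["image"][170:330,190:370,::-1],(480,426),interpolation=cv2.INTER_CUBIC)
b=cv2.resize(u["image"][120:240,250:320,::-1],None,fx=4.5,fy=4.5,interpolation=cv2.INTER_CUBIC)
o=np.zeros((545,800,3),np.uint8);o[:426,:480]=a;o[:540,482:797]=b
cv2.imwrite("pics/s11.png",o)
E
```

```text
time: 34.6
tool_pos: [327.8, 198.0, 154.7]
tcp_rot: [-0.0, 0.022, 1.0, 0.0]
wrist_force: [-0.1, -0.4, -0.3]
width: 0.949
finger_force: 0.0
[327.9740707  195.68026656 154.5634564 ]
```

View pics/s11.png

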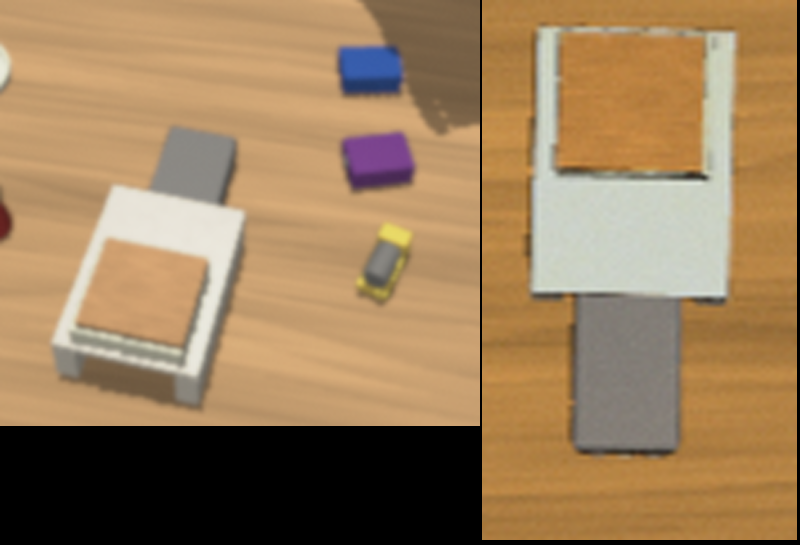

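The box is straight in the bay. Top crop: rear top edge (573,448)–(678,450), roof edge (532,293)–(727,298). Now to work out how far it stands out.

Run:
```python
from h import *
t,u=pickle.load(open("s11.pkl","rb"))
f=lambda p:(250+(p[0]-482)/4.5-.4,120+p[1]/4.5-.4)
g=lambda p:(190+p[0]/480*180-.3,170+p[1]/426*160-.3)
print("top rear",[pl(u,f(p),30).round(1) for p in((573,448),(678,450))],"roof",[pl(u,f(p),44).round(1) for p in((532,293),(727,298))])
print("scene rear",[pl(t,g(p),30).round(1) for p in((172,126),(236,138))],"roof",[pl(t,g(p),44).round(1) for p in((114,186),(244,211))])
# sub-pixel: grey/wood transition along columns
hsv=cv2.cvtColor(u["image"],cv2.COLOR_RGB2HSV).astype(int)
for X in range(274,292,3):
    S=hsv[:,X,1];r=[y for y in range(200,235) if S[y]<=80<S[y+1]];q=[y for y in range(170,200) if u["image"][y,X].mean()>=165>u["image"][y+1,X].mean()]
    if r and q: print(X,r,q,pl(u,(X,r[0]+.5),30).round(1),pl(u,(X,q[-1]+.5),44).round(1))
```

```text
top rear [array([498.4,  26.5]), array([495.7, -32.1])] roof [array([584.5,  46.8]), array([578.7, -61.3])]
scene rear [array([498.4, -30.9]), array([501.3,  26. ])] roof [array([581.9, -60.6]), array([586.9,  47.4])]
274 [220] [184] [494.7  16.1] [584.1  13.6]
277 [219] [184] [497.    8.5] [583.9   6.1]
280 [219] [184] [496.8   0.9] [583.7  -1.4]
283 [219] [184] [496.6  -6.6] [583.5  -8.9]
286 [220] [185] [493.9 -14.1] [580.8 -16.3]
289 [220] [185] [493.7 -21.6] [580.6 -23.8]
```

It stands out about 84.5 mm in both views, so about 5 mm are missing. I'll push squarely on the rear end with shut fingers.

```bash
python3 -m crank '[[[0.03,-0.05,0],0],[[0.06,-0.1,0],0],[[0.09,-0.15,0],0],[[0.12,-0.198,0],0],[[0.12,-0.198,-0.04],0],[[0.12,-0.198,-0.09],0],[[0.12,-0.198,-0.12],0],[[0.12,-0.198,-0.131],0],[[0.12,-0.198,-0.131],0],[[0.132,-0.1985,-0.131],0],[[0.144,-0.199,-0.131],0],[[0.152,-0.1995,-0.131],0],[[0.152,-0.1995,-0.131],0],[[0.152,-0.1995,-0.131],0]]' 0 30
python3 -m crank '[[[0.002,-0.0001,0],0],[[0.004,-0.0002,0],0],[[0.006,-0.0003,0],0],[[0.007,-0.0003,0],0],[[0.007,-0.0003,0],0]]'
```

```text
time: 36.45
tool_pos: [480.0, -3.7, 23.7]
tcp_rot: [-0.0, 0.024, 1.0, 0.0]
wrist_force: [-0.2, -0.3, 0.7]
width: 0.001
finger_force: 0.0
time: 37.08
tool_pos: [487.2, -4.1, 23.7]
tcp_rot: [-0.0, 0.024, 1.0, 0.0]
wrist_force: [-1.6, -0.9, 1.0]
width: 0.001
finger_force: 0.8
```

```bash
python3 -m crank '[[[0.001,0,0],0],[[0.002,-0.0001,0],0],[[0.002,-0.0001,0],0],[[0.002,-0.0001,0],0]]'
python3 -m crank '[[[0.001,0,0],0],[[0.002,-0.0001,0],0],[[0.002,-0.0001,0],0],[[0.002,-0.0001,0],0]]'
python3 -m crank '[[[0.001,0,0],0],[[0.0015,-0.0001,0],0],[[0.0015,-0.0001,0],0],[[0.0015,-0.0001,0],0]]'
```

```text
time: 37.58
tool_pos: [489.4, -4.2, 23.8]
tcp_rot: [0.0, 0.024, 1.0, -0.0]
wrist_force: [0.2, 0.2, 0.2]
width: -0.003
finger_force: 0.0
time: 38.08
tool_pos: [490.6, -4.2, 23.7]
tcp_rot: [-0.001, 0.024, 1.0, 0.0]
wrist_force: [-7.5, 1.0, 5.5]
width: -0.003
finger_force: 3.7
time: 38.58
tool_pos: [490.7, -4.2, 23.6]
tcp_rot: [-0.003, 0.024, 1.0, 0.0]
wrist_force: [-19.4, 1.4, 15.4]
width: 0.005
finger_force: 9.9
```

The force rises to 19 N with no more motion, so it is against the back. Retreating for a final check.

```bash
python3 -m crank '[[[-0.01,0.0005,0],0],[[-0.03,0.001,0],0],[[-0.05,0.002,0.02],0],[[-0.08,0.003,0.07],0],[[-0.12,0.05,0.12],0],[[-0.16,0.1,0.14],0],[[-0.16,0.15,0.14],0],[[-0.16,0.2,0.14],0],[[-0.16,0.2,0.14],0],[[-0.16,0.2,0.14],0]]'
python3 - <<'E'
from station import env, snapshot
from h import *
t=snapshot("scene");u=snapshot("top");pickle.dump((t,u),open("s12.pkl","wb"))
hsv=cv2.cvtColor(u["image"],cv2.COLOR_RGB2HSV).astype(int)
for X in range(274,292,3):
    S=hsv[:,X,1];r=[y for y in range(190,235) if S[y]<=80<S[y+1]];q=[y for y in range(170,200) if u["image"][y,X].mean()>=165>u["image"][y+1,X].mean()]
    if r and q: print(X,r,q,round(pl(u,(X,q[-1]+.5),44)[0]-pl(u,(X,r[0]+.5),30)[0],1))
cv2.imwrite("pics/s12.png",cv2.resize(t["image"][:,:,::-1],(800,600),interpolation=cv2.INTER_CUBIC))
b=cv2.resize(u["image"][120:240,250:320,::-1],None,fx=4.5,fy=4.5,interpolation=cv2.INTER_CUBIC);cv2.imwrite("pics/s13.png",b)
E
```

```text
time: 39.83
tool_pos: [332.6, 195.3, 163.6]
tcp_rot: [0.0, 0.024, 1.0, -0.0]
wrist_force: [-0.6, -0.3, 0.9]
width: -0.002
finger_force: 0.0
274 [217] [184] 81.8
277 [217] [184] 81.8
280 [218] [184] 84.3
283 [218] [184] 84.3
286 [217] [185] 79.3
289 [217] [185] 79.3
```

View pics/s12.png

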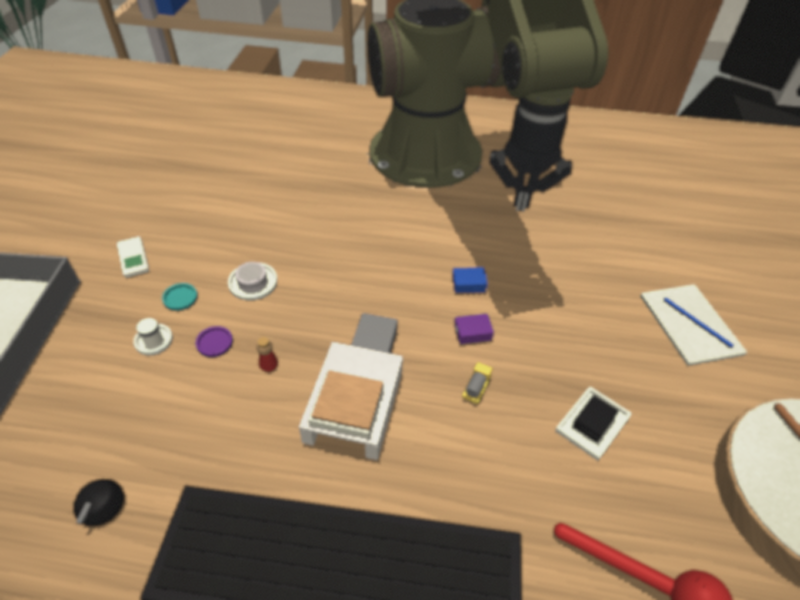

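View pics/s13.png

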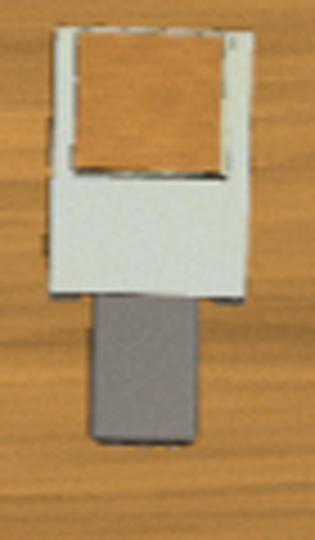

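Final pictures: the pot (148,335) stands in the white small dish, the tin (252,278) in the wide dish and the case (596,418) flat in the tray. The box stands out about 80 mm, as it should when home. Figure and truck have not moved. Handing in.

```bash
python3 -c "
from station import job
print(job.finish_job())"
```

```text
the job is handed in; nothing more can be done
None
```

The job is handed in: pot, tin and case are each in their own place, the interface box is against the back of the shelf bay, and the figure and truck were left where they stood.

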